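# Fit the back stop to the paper trimmer

### The arm

A 7-joint arm with a two-finger parallel gripper is mounted at the origin on the work surface. World frame = base frame: x ahead of the robot, y to its left, z up, the work surface at z = 0. Lengths are in m, angles in rad, forces in N, time in s.
With the tool pointing down it reaches from about 0.4 to 0.875 m from the base axis. Payload 19.3 kg.
Tool frame: the origin (TCP) lies on the centre line of the jaws, within the pads' length; the fingertips stand 14 mm ahead of it and the grasp point (between the pads) lies 5 mm behind it; y points along the fingers, x is the direction in which the jaws open and shut, and the axes are right-handed (so a half turn about y gives the same grasp; the last joint's range is limited). The gripper opens to 85 mm and grips with 20 to 120 N. Pads are 22 mm wide; open, the fingers measure 114 mm over their backs; the gripper's body (76 mm by 85 mm) begins 54 mm behind the grasp point. The pads swing forward as they close: fully open they stand 13 mm farther back than shut.
Start: joints at [-1.213, 0.521, -0.036, 1.599, 0.021, 1.021, -0.113], TCP at [0.259, 0.569, 0.224] pointing down, gripper open.
Joint ranges: [-2.91, 2.91], [-0.3, 2.13], [-1.5, 1.42], [0.17, 2.43], [-1.26, 4.41], [0.16, 1.93], [-2.52, 2.52]. Speed limits (rad/s): [1.89, 1.89, 2.39, 2.39, 3.01, 3.01, 3.01].

### API

Orientations are given as [roll, pitch, yaw] about the fixed x, y, z axes, in that order (R = Rz(yaw) Ry(pitch) Rx(roll)).
In Python, from workcell import monitor, grab_frame, workorder gives the robot as it stands.
- The arm moves only by the tool drive_tool, never from a script. Its argument "steps" is one flat list of numbers, 5 for each row, row after row: the finger opening in mm, from 0 to 85.4, then the shift along the world's x, y, z in mm, then the turn about the world's z in degrees. In form: [fingers, tx, ty, tz, twist, fingers, tx, ty, tz, twist, ...]. A call has exactly 5 rows; each row shifts and turns the commanded pose from where the row before left it; what a row does not reach is not made up. A row lasts 1/12 s, in which the tool goes at most 41.7 mm and 7.16 degrees, less where a joint would pass 70% of its speed; a pose out of reach is approached as far as the arm can. A call is refused whole if a number of a shift passes 41.7 or a number of a turn 7.16, either way. A call with a gripper value outside its range is refused whole. The fingers move at their own pace and stop on an object; "grip_force" is the grip in N (left out, the last holds). Time passes only in rows, so rows that do not move let the fingers close, or fill a call up. It gives the time, the measured TCP pose, the force and the opening at its end, in the units of the state.
- monitor.observe(): the state, without advancing time (a new reading comes with each control period).
- grab_frame(name): name is "scene" or "top"; returns a dict with "frame" (400x640x3 uint8, red, green, blue), "vertical_fov" (degrees; the focal length in pixels is half the picture's height over the tangent of half this angle, whatever the lens; pixels are square), "cx", "cy" (the principal point, pixels), "xyz" and "orientation" of the camera in the world. Camera axes: x right, y down, z forward; pixel columns grow to the right and rows downward; lengths in m; the calibration is good to about 2 mm. A picture is of the moment at which its call begins. There is no depth.
- workorder.job_done(): hands the job in, once; it reports no verdict.
The state is a dict: "clock": time; "qpos": joint angles; "qd": joint speeds; "joint_efforts": joint torques, N m; "position": TCP position; "tool_rot": TCP orientation; "force": force on the tool from outside, world axes, zero at the start; "moment": the same for the moment, N m; "grip_width": finger opening in m.
Only numpy, scipy, OpenCV 4.12 (cv2) and the standard library are available. Lean on these libraries where they do the work, as an engineer would, in place of code of your own. Each camera call takes 0.05 s, during which the arm holds its last target. There are 200 camera calls.

### The job

Fit the loose back stop to the paper trimmer: lay it in the trimmer's channel with its upright lip towards the blade, and nudge it along the channel until its hole drops over the locating pin and the plate lies flat and fully home. Be gentle: do not force it against the pin or the trimmer, and leave the other things on the desk alone. Let go of it when it is home.

Things in the scene. Friction and masses are not known exactly. Their poses are not given: they have to be found in the camera images.
- back_stop: The loose back stop, 0.3 to 0.55 kg: a flat steel plate 50 mm (its x) by 150 mm (its y), 6 mm thick, lying flat, with a black handle block and a steel lip on top and a hole between them. Origin at the centre of the plate's underside; z up; the lip is at the +y end.
- stop_hole (a point): Centre of the back stop's round through hole, 13 mm in diameter, at the level of the plate's underside: x = 0, y = 20 mm, z = 0 of the back stop; axes as the back stop's.
- stop_handle (a point): Point in the handle block, at x = 0, y = -30 mm, z = 30 mm of the back stop; axes as the back stop's. The block is 18 mm (x) by 40 mm (y), centred on this point, and its top is 50 mm above the plate's underside. Pushing the stop along the channel takes up to about 6 N; once the pin has caught the hole it is a hard stop.
- stop_lip (a point): Middle of the lip's outer face, at x = 0, y = 75 mm, z = 10 mm of the back stop. The lip is an upright steel wall 50 mm wide and 4 mm thick; its top is 28 mm above the plate's underside.
- trimmer: Desk paper trimmer, fixed: a grey board 260 mm (its x) by 380 mm (its y), 18 mm thick; origin at the centre of its underside, z up. Along its +y edge lie the blade and its closed arm, up to 52 mm above the desk. An aluminium channel for the back stop runs along y at x = 0, from y = -170 to 80 mm, open above and at both ends. In it stands the locating pin.
- channel_mid (a point): Channel floor at x = 0, y = -20 mm, z = 18 mm of the trimmer, axes as the trimmer's (y to the blade). The channel is 54 mm wide (2 mm play either side of the stop); its rails rise 9 mm, then flare to 17 mm high, 74 mm apart.
- pin_slot (a point): Middle of the dark 50 mm slot (same point as channel_mid), NOT the pin: the pin is clamped on the channel's centre line up to 15 mm either way along y from here, its place not reported. Steel, 10 mm thick, 6 mm high, the top 3 mm a cone. A stop laid over it rests tilted on it; when the hole comes over it the stop drops by its own weight and is caught.
- tape_roll: Bystander: roll of clear tape lying flat, 54 mm across, 20 mm high. Origin at the centre of its underside.
- stamp: Bystander: wooden hand stamp standing upright, 34 mm across, 66 mm high. Origin at the centre of its underside.
- stapler: Bystander: black stapler lying, 130 x 36 mm, 46 mm high. Origin at the centre of its underside.
- pen_cup: Bystander: empty grey pen cup, 72 mm across, 90 mm high. Origin at the centre of its underside.
- calculator: Bystander: grey desk calculator, 150 x 100 mm, 18 mm high. Origin at the centre of its underside.
- ink_pad: Bystander: round black ink pad, 72 mm across, 16 mm high. Origin at the centre of its underside.
Not all that is in view belongs to the job. What is meant by the back_stop is not pink, and is the larger of those in its own colour.

How it is judged:
By the outcome, as a careful person would: the job done as asked, in the order asked, and still so for the second after the job is handed in, with the robot touching nothing.
It also fails if it takes over 51 s, if anything falls off the work surface, if the arm or the gripper's body presses on something with over 40 N, if the wrist force passes 120 N, or if a joint passes its speed limit or range.

## Working session

There is one attempt and no reset: what is moved stays moved. The work goes in short steps, Python scripts to look and compute and a tool call to move; the robot and the scene stay as the last step left them, time stands still between calls to the robot, and variables do not carry over. Pictures are saved under pics/ and viewed, about 8 in all and at most 12, crops included, and the job is handed in when it is done.

Besides the shell and the picture viewer there is one more tool, called after ">>>" as a command line: name --argument value ..., lists and objects as JSON in quotes. drive_tool: Moves the arm, as the interface text tells. Its arguments: {"type":"object","properties":{"steps":{"type":"array"},"grip_force":{"type":"number"}},"required":["steps"]}

```bash
mkdir -p pics; cat > h.py <<'E'
import numpy as np, cv2
from workcell import monitor, grab_frame, workorder
from scipy.spatial.transform import Rotation as R
def get(n):
    f=grab_frame(n); return f
def cam(f):
    im=f["frame"]; fl=im.shape[0]/2/np.tan(np.radians(f["vertical_fov"])/2)
    o=np.array(f["orientation"],float)
    M=R.from_euler('xyz',o).as_matrix() if o.shape==(3,) else (o if o.shape==(3,3) else None)
    return fl,M,np.array(f["xyz"])
def ray(f,u,v,z):
    fl,M,p=cam(f); d=M@np.array([(u-f["cx"])/fl,(v-f["cy"])/fl,1]); return p+d*(z-p[2])/d[2]
def proj(f,P):
    fl,M,p=cam(f); c=M.T@(np.array(P)-p); return np.array([f["cx"]+fl*c[0]/c[2],f["cy"]+fl*c[1]/c[2]])
def save(f,name,crop=None,k=1):
    im=f["frame"][:,:,::-1]
    if crop: a,b,c,d=crop; im=im[b:d,a:c]
    cv2.imwrite("pics/"+name,cv2.resize(im,None,fx=k,fy=k,interpolation=cv2.INTER_CUBIC))
E
python3 - <<'E'
from h import *
for n in("scene","top"):
    f=get(n); save(f,n+"0.png"); print({k:v for k,v in f.items() if k!="frame"})
    np.save(n+"0.npy",f,allow_pickle=True)
print(monitor.observe())
E
```

```text
{'vertical_fov': 47.39178040699192, 'cx': 324.62014720484615, 'cy': 199.04731121887616, 'xyz': array([ 0.98225173, -0.95825432,  0.77309079]), 'orientation': array([-2.15386086, -0.01035655,  0.51903388])}
{'vertical_fov': 53.78480506636497, 'cx': 313.9442319513381, 'cy': 202.42274873311268, 'xyz': array([ 0.28073487, -0.0400979 ,  1.1757114 ]), 'orientation': array([-2.9834815 ,  0.00881667, -1.55184424])}
{'clock': 0.1, 'qpos': array([-1.21320108,  0.52194258, -0.03634451,  1.59994927,  0.02119287,
        1.02109597, -0.11277644]), 'qd': array([ 0.00054625, -0.00248009,  0.0011298 , -0.00131801,  0.00029925,
        0.00070075,  0.00195952]), 'joint_efforts': array([ 3.99704804e-03, -9.28476405e+01,  1.98473856e+00, -3.70531261e+01,
        1.82422798e-02,  5.44932933e-03, -3.13310329e-05]), 'position': array([0.25918338, 0.56838672, 0.22399108]), 'tool_rot': array([-1.57085234e+00,  1.00902423e-03,  1.14302469e+00]), 'force': array([ 0.92114359,  0.33238326, -0.74173164]), 'moment': array([0.04146695, 0.099982  , 0.00993001]), 'grip_width': 0.08554392044735837}
```

View pics/scene0.png

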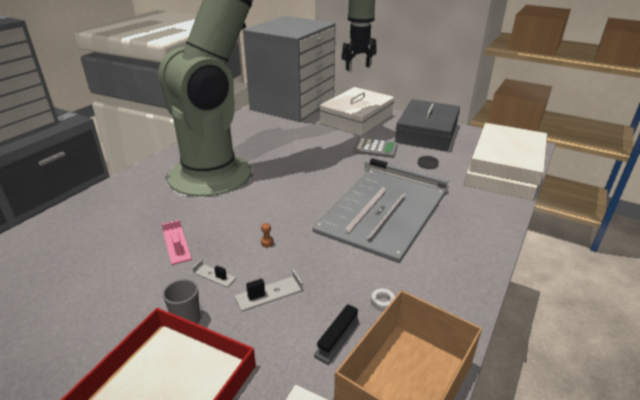

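View pics/top0.png

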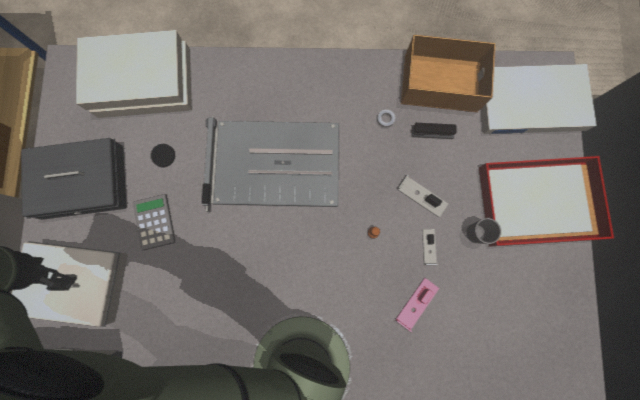

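Scene: three stop-like things in the top view: large steel (423,196), small steel (430,246), pink (417,304). The large steel one fits (not pink, larger of its colour). The trimmer is at (277,163), blade on the left (+y). I'll confirm with one enlarged crop and measure it.

```bash
python3 - <<'E'
from h import *
f=np.load("top0.npy",allow_pickle=True).item()
a=f["frame"][155:275,380:460][:,:,::-1]; b=f["frame"][110:220,195:350][:,:,::-1]
A=cv2.resize(a,None,fx=4,fy=4,interpolation=cv2.INTER_CUBIC);B=cv2.resize(b,None,fx=3,fy=3,interpolation=cv2.INTER_CUBIC)
C=np.zeros((480,320+465,3),np.uint8);C[:,:320]=A;C[:330,320:]=B;cv2.imwrite("pics/c1.png",C)
print(ray(f,423,196,0),ray(f,436,201,.05),ray(f,277,163,.018),ray(f,430,246,0))
hsv=cv2.cvtColor(f["frame"],cv2.COLOR_RGB2HSV)
print(hsv[163,262],hsv[196,414],hsv[130,230],hsv[215,400], hsv[151,290])
E
```

```text
[ 0.49338296 -0.35506987  0.        ] [ 0.4703395  -0.37871755  0.05      ] [0.58382815 0.08758745 0.018     ] [ 0.34343474 -0.37205377  0.        ]
[ 45   4 122] [ 21  15 167] [ 60   2 127] [  8  15 135] [  9  22 163]
```

View pics/c1.png

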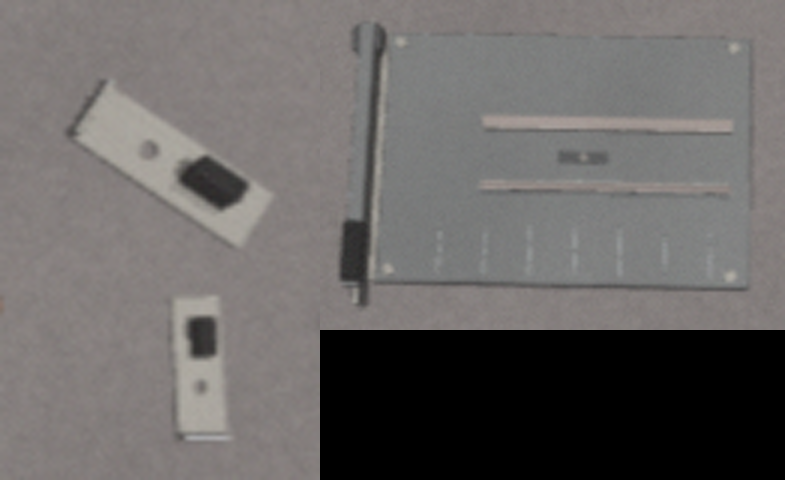

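The crop confirms it: large steel stop, lip at its upper-left end, hole at px (417,192). Trimmer slot centre is about (283,162) with the pin showing as a light dot near it.

```bash
python3 - <<'E'
from h import *
f=np.load("top0.npy",allow_pickle=True).item()
F=f["frame"]; K=4
def big(x0,y0,x1,y1): return cv2.resize(F[y0:y1,x0:x1],None,fx=K,fy=K,interpolation=cv2.INTER_CUBIC)
def full(p,x0,y0): return (np.array(p)+.5)/K-.5+[x0,y0]
def poly(m,n=1):
    c,_=cv2.findContours(m.astype(np.uint8),cv2.RETR_EXTERNAL,cv2.CHAIN_APPROX_NONE); return sorted(c,key=cv2.contourArea)[::-1][:n]
# stop
x0,y0=390,165; im=big(x0,y0,455,225); g=im.max(2).astype(int)
hv=cv2.cvtColor(im,cv2.COLOR_RGB2HSV)
m=cv2.morphologyEx(((g>150)|(g<75)).astype(np.uint8),cv2.MORPH_OPEN,np.ones((5,5)))
c=poly(m)[0]; bx=cv2.boxPoints(cv2.minAreaRect(c)); P=np.array([ray(f,*full(p,x0,y0),.006)[:2] for p in bx])
print("stop corners",P.round(4),[np.linalg.norm(P[i]-P[i-1]).round(4) for i in range(4)],"ctr",P.mean(0))
for i in range(4):
    d=P[i]-P[i-1]; print(np.degrees(np.arctan2(d[1],d[0])).round(1))
h=poly(g<75)[0]; hb=cv2.minAreaRect(h); print("handle top",ray(f,*full(hb[0],x0,y0),.045))
print("hole",ray(f,417.2,192.3,.006))
# trimmer board
x0,y0=195,110; im=big(x0,y0,350,220); hv=cv2.cvtColor(im,cv2.COLOR_RGB2HSV); i3=im.astype(int)
r=(i3[:,:,0]-i3[:,:,1]>8)&(i3[:,:,0]>140)
for c in poly(r,2):
    b=cv2.minAreaRect(c); q=cv2.boxPoints(b); Q=np.array([ray(f,*full(p,x0,y0),.033)[:2] for p in q]); print("rail",full(b[0],x0,y0),Q.round(4).tolist())
for n,(u,v) in dict(TL=(384,36),TR=(750,39),BR=(748,288),BL=(372,283),slotL=(558,157),slotR=(608,158),pin=(585,157)).items():
    print(n,ray(f,195+(u-320)/3,110+v/3,.018)[:2].round(4))
E
```

```text
stop corners [[ 0.5133 -0.2784]
 [ 0.555  -0.3062]
 [ 0.4713 -0.4287]
 [ 0.4305 -0.4006]] [np.float64(0.1476), np.float64(0.0502), np.float64(0.1484), np.float64(0.0496)] ctr [ 0.4925123  -0.35348413]
55.9
-33.7
-124.3
145.4
handle top [ 0.47369928 -0.37086758  0.045     ]
hole [ 0.50330476 -0.33633183  0.006     ]
rail [290.35324097 150.65863037] [[0.6135, 0.1702], [0.6245, 0.1705], [0.6237, -0.0758], [0.6128, -0.0757]]
rail [313.875 172.375] [[0.5551, -0.006], [0.5557, -0.0432], [0.5511, -0.0433], [0.5505, -0.0061]]
TL [0.7106 0.279 ]
TR [ 0.7133 -0.0966]
BR [ 0.4556 -0.097 ]
BL [0.454 0.276]
slotL [0.5858 0.0957]
slotR [0.5856 0.0453]
pin [0.5862 0.0685]
```

>>> drive_tool --steps '[85, 17.4, -24.6, 0, -3.3, 85, 17.4, -24.6, 0, -3.3, 85, 17.4, -24.6, 0, -3.3, 85, 17.4, -24.6, 0, -3.3, 85, 17.4, -24.6, 0, -3.3]' --grip_force 30

```text
clock: 0.52
position: [0.3469, 0.4443, 0.2243]
tool_rot: [-1.571, 0.0, 0.852]
force: [0.9, 0.2, 0.7]
grip_width: 0.0852
```

>>> drive_tool --steps '[85, 17.4, -24.6, 0, -3.3, 85, 17.4, -24.6, 0, -3.3, 85, 17.4, -24.6, 0, -3.3, 85, 17.4, -24.6, 0, -3.3, 85, 17.4, -24.6, 0, -3.3]'

```text
clock: 0.93
position: [0.4339, 0.3213, 0.2244]
tool_rot: [-1.571, 0.0, 0.564]
force: [0.1, -0.0, 0.6]
grip_width: 0.0854
```

>>> drive_tool --steps '[85, 17.4, -24.6, 0, -3.3, 85, 17.4, -24.6, 0, -3.3, 85, 17.4, -24.6, 0, -3.3, 85, 17.4, -24.6, 0, -3.3, 85, 17.4, -24.6, 0, -3.3]'

```text
clock: 1.35
position: [0.5208, 0.1983, 0.2244]
tool_rot: [-1.571, 0.0, 0.276]
force: [0.2, 1.4, -0.9]
grip_width: 0.0845
```

```bash
python3 -c "
from h import *
print(monitor.observe())"
```

```text
{'clock': 1.35, 'qpos': array([-0.66014072,  0.42517238,  0.25837657,  1.79194771, -0.13077646,
        0.94139719, -0.07027093]), 'qd': array([ 0.49502292,  0.15468993,  0.23564474, -0.20466436, -0.151959  ,
        0.08037033,  0.0918681 ]), 'joint_efforts': array([ -5.87624475, -81.38420105,   5.57034284, -32.34858155,
         0.58858372,  -0.17607675,  -0.28471828]), 'position': array([0.52082719, 0.19831621, 0.22439183]), 'tool_rot': array([-1.57081625e+00,  2.94124828e-04,  2.76310212e-01]), 'force': array([ 0.20264925,  1.39858336, -0.88938188]), 'moment': array([0.01596509, 0.0050512 , 0.00823735]), 'grip_width': 0.08454093082692707}
```

>>> drive_tool --steps '[85, -3, -38.4, 0, -3.3, 85, -3, -38.4, 0, -3.3, 85, -3, -38.4, 0, -3.3, 85, -3, -38.4, 0, -3.3, 85, -3, -38.4, 0, -3.3]'

```text
clock: 1.77
position: [0.5047, 0.0059, 0.2244]
tool_rot: [-1.571, 0.0, -0.012]
force: [0.6, 0.1, -0.4]
grip_width: 0.0851
```

>>> drive_tool --steps '[85, -3, -38.4, 0, -3.3, 85, -3, -38.4, 0, -3.3, 85, -3, -38.4, 0, -3.3, 85, -3, -38.4, 0, -3.3, 85, -3, -38.4, 0, -3.3]'

```text
clock: 2.18
position: [0.4897, -0.1861, 0.2245]
tool_rot: [-1.571, 0.0, -0.3]
force: [0.9, 1.3, -0.0]
grip_width: 0.0851
```

>>> drive_tool --steps '[85, -3, -38.4, -20, -3.3, 85, -3, -38.4, -20, -3.3, 85, -3, -38.4, -20, -3.3, 85, -3, -38.4, -20, -3.3, 85, -3, -38.4, -20, -3.3]'

```text
clock: 2.6
position: [0.4754, -0.3703, 0.1272]
tool_rot: [-1.571, 0.0, -0.587]
force: [0.9, 0.5, 0.3]
grip_width: 0.0848
```

```bash
python3 - <<'E'
from h import *
s=monitor.observe();print(s["position"],s["tool_rot"])
f=get("scene"); np.save("s1.npy",f,allow_pickle=True); save(f,"s1.png",(180,200,380,340),4)
t=get("top"); np.save("t1.npy",t,allow_pickle=True)
print(proj(f,[.4757,-.3783,.05]),proj(t,[.4757,-.3783,.05]))
E
```

```text
[ 0.47536093 -0.37026685  0.12719015] [-1.57066412e+00  4.34665942e-04 -5.87470266e-01]
[253.81069055 281.84647598] [435.79965914 199.16496813]
```

View pics/s1.png

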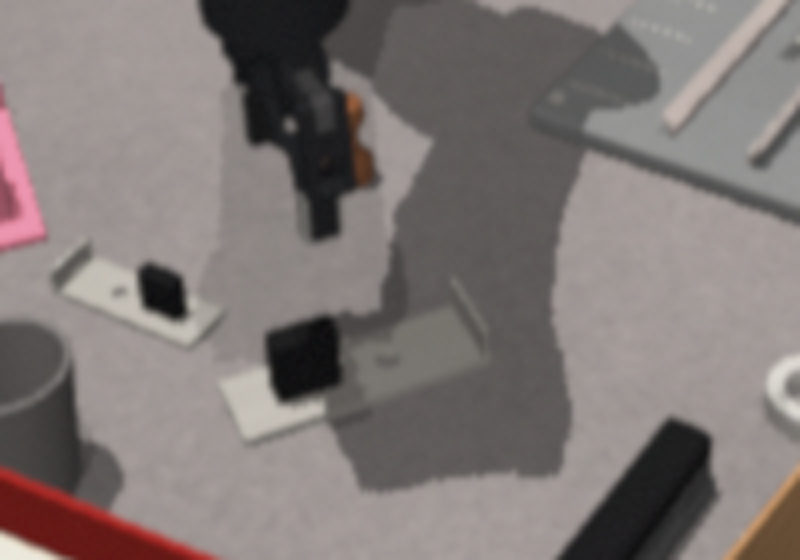

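The handle top is near crop (303,330), within 2 px of where the measured pose projects (295,327). The path down is clear.

>>> drive_tool --steps '[85, 0, -2, -22, -0.5, 85, 0, 0, -22, 0, 85, 0, 0, -22, 0, 85, 0, 0, -22, 0, 85, 0, 0, 0, 0]'

```text
clock: 3.12
position: [0.4744, -0.369, 0.0369]
tool_rot: [-1.571, 0.005, -0.593]
force: [-1.4, 0.2, -0.3]
grip_width: 0.0851
```

>>> drive_tool --steps '[0, 0, 0, 0, 0, 0, 0, 0, 0, 0, 0, 0, 0, 0, 0, 0, 0, 0, 0, 0, 0, 0, 0, 0, 0]' --grip_force 40

```text
clock: 3.53
position: [0.4765, -0.3709, 0.0415]
tool_rot: [-1.571, -0.002, -0.593]
force: [5.8, -2.9, 5.6]
grip_width: 0.025
```

>>> drive_tool --steps '[0, 0, 0, 0, 0, 0, 0, 0, 0, 0, 0, 0, 0, 0, 0, 0, 0, 0, 0, 0, 0, 0, 0, 0, 0]'

```text
clock: 3.95
position: [0.477, -0.3713, 0.0415]
tool_rot: [-1.571, -0.003, -0.593]
force: [3.3, -1.6, 7.0]
grip_width: 0.0163
```

>>> drive_tool --steps '[0, 0, 0, 10, 0, 0, 0, 0, 15, 0, 0, 0, 0, 15, 0, 0, 0, 0, 10, 0, 0, 0, 0, 0, 0]'

```text
clock: 4.37
position: [0.4764, -0.3711, 0.0926]
tool_rot: [-1.571, -0.002, -0.594]
force: [-0.2, -0.4, -4.6]
grip_width: 0.016
```

```bash
python3 - <<'E'
from h import *
s=monitor.observe();print(s["position"],s["tool_rot"],s["force"],s["moment"],s["grip_width"])
f=get("scene"); np.save("s2.npy",f,allow_pickle=True); save(f,"s2.png",(180,190,380,340),4)
E
```

```text
[ 0.4764352  -0.37113211  0.09255406] [-1.57065565 -0.00219525 -0.59376447] [-0.19759837 -0.35235769 -4.62220649] [-0.14860714 -0.03026327  0.00131454] 0.015999954260497704
```

View pics/s2.png

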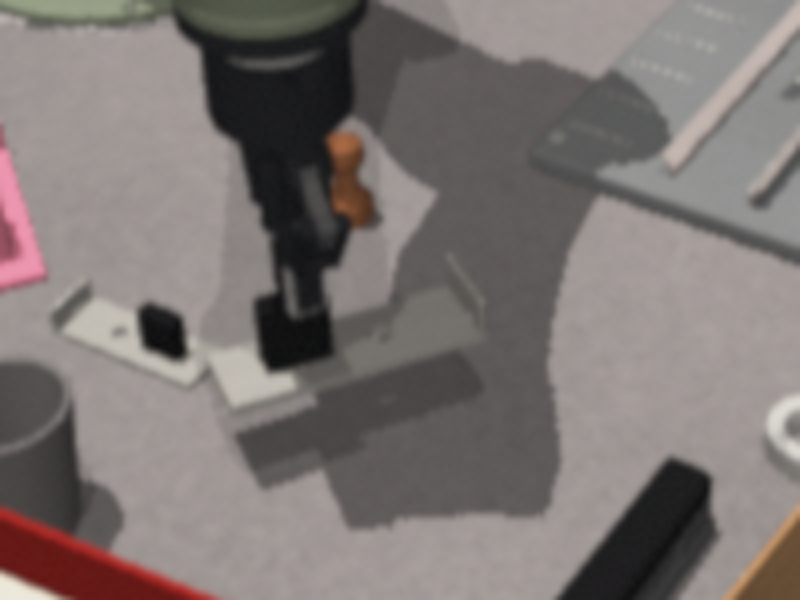

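The stop is lifted level (about 0.47 kg) and gripped near the middle of the handle. Next: raise it, swing it to the channel, and turn +34°.

>>> drive_tool --steps '[0, 0, 0, 25, 0, 0, 0, 0, 30, 0, 0, 8, 29, 15, 2.6, 0, 8, 29, 0, 2.6, 0, 8, 29, 0, 2.6]'

```text
clock: 4.83
position: [0.5, -0.2827, 0.1606]
tool_rot: [-1.571, -0.0, -0.456]
force: [0.7, 0.0, -5.5]
grip_width: 0.0158
```

>>> drive_tool --steps '[0, 8, 29, 0, 2.6, 0, 8, 29, 0, 2.6, 0, 8, 29, 0, 2.6, 0, 8, 29, 0, 2.6, 0, 8, 29, 0, 2.6]'

```text
clock: 5.25
position: [0.5396, -0.137, 0.1597]
tool_rot: [-1.571, 0.001, -0.228]
force: [1.5, 0.2, -4.7]
grip_width: 0.0158
```

>>> drive_tool --steps '[0, 8, 29, 0, 2.6, 0, 8, 29, 0, 2.6, 0, 8, 29, 0, 2.6, 0, 8, 29, 0, 2.6, 0, 4, 0, 0, 0.4]'

```text
clock: 5.67
position: [0.5763, -0.0157, 0.1592]
tool_rot: [-1.568, 0.002, -0.032]
force: [-0.5, 3.2, -4.9]
grip_width: 0.016
```

```bash
python3 - <<'E'
from h import *
s=monitor.observe();print(s["position"],s["tool_rot"],s["force"],s["grip_width"])
f=get("top"); np.save("t3.npy",f,allow_pickle=True)
g=get("scene"); np.save("s3.npy",g,allow_pickle=True)
a=cv2.resize(f["frame"][120:210,210:345],None,fx=4,fy=4,interpolation=cv2.INTER_CUBIC)[:,:,::-1]
cv2.imwrite("pics/t3.png",a)
E
```

```text
[ 0.57625176 -0.01571211  0.15924511] [-1.56785205  0.00173266 -0.03240125] [-0.47710652  3.23562825 -4.93124968] 0.01601525288633162
```

View pics/t3.png

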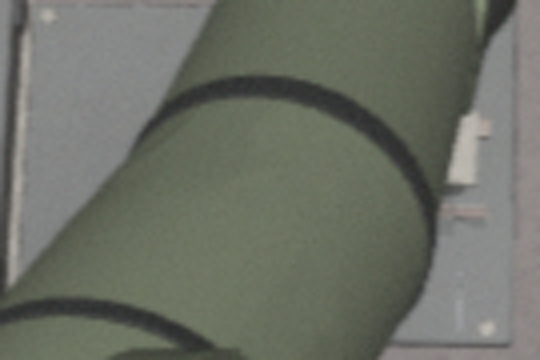

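Top view: the arm hides the channel, and only the plate's rear end shows at crop (465,150). I'll use the scene camera from here.

>>> drive_tool --steps '[0, 0, 0, 0, 1.5, 0, 0, 0, -20, 0, 0, 0, 0, -20, 0, 0, 0, 0, -20, 0, 0, 0, 0, 0, 0]'

```text
clock: 6.18
position: [0.5735, -0.0237, 0.0972]
tool_rot: [-1.571, 0.005, -0.016]
force: [-0.9, -0.3, -6.1]
grip_width: 0.016
```

```bash
python3 - <<'E'
from h import *
g=get("scene"); s=monitor.observe();print(s["position"],s["tool_rot"],s["force"],s["grip_width"])
np.save("s4.npy",g,allow_pickle=True); save(g,"s4.png",(300,140,460,260),5)
p=s["position"]
for n,P in dict(hole=[p[0],p[1]+.0435,p[2]-.0355],lipL=[p[0]-.025,p[1]+.0985,p[2]-.0135],lipR=[p[0]+.025,p[1]+.0985,p[2]-.0135],rearR=[p[0]+.025,p[1]-.0515,p[2]-.0415],rearL=[p[0]-.025,p[1]-.0515,p[2]-.0415],slotL=[.5857,.0955,.018],slotR=[.5857,.0455,.018],pin=[.5857,.0685,.024],railRn=[.622,-.0795,.035],railRf=[.622,.1705,.035]).items(): print(n,((proj(g,P)-[300,140])*5).round(0))
E
```

```text
[ 0.57438814 -0.02379349  0.09908665] [-1.57141294  0.0036344  -0.01680151] [ 0.08368371  0.20311914 -4.37391419] 0.015857537152665455
hole [345. 321.]
lipL [349. 231.]
lipR [429. 255.]
rearR [311. 432.]
rearL [226. 403.]
slotL [412. 329.]
slotR [377. 371.]
pin [394. 343.]
railRn [344. 484.]
railRf [520. 262.]
```

View pics/s4.png

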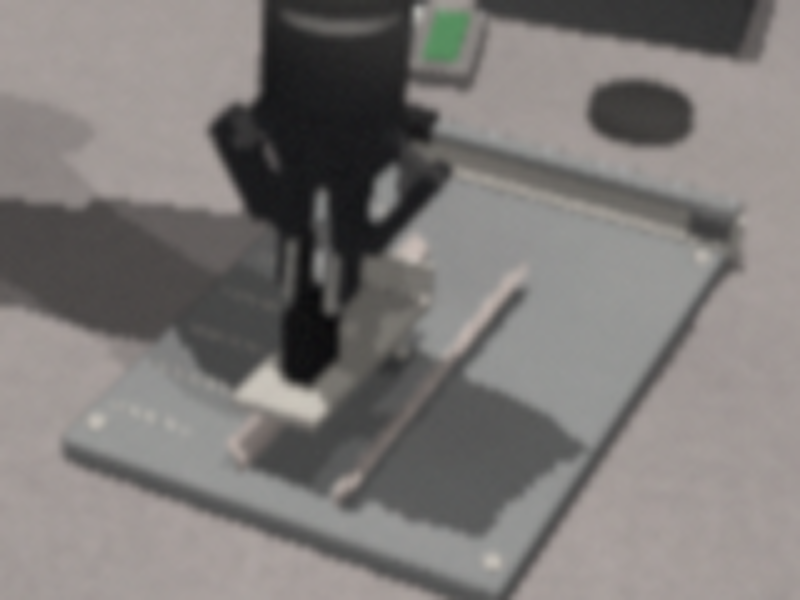

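Rear plate edge at crop (238,395)-(318,425), near right rail end at (342,492); both agree with the model to about 1 cm or better. The front droops slightly. Now over the channel, short of the pin.

>>> drive_tool --steps '[0, 5, 10, 0, 0.5, 0, 5, 10, 0, 0.5, 0, 2, 10, 0, 0, 0, 0, 0, 0, 0, 0, 0, 0, 0, 0]'

```text
clock: 6.65
position: [0.5883, 0.0086, 0.101]
tool_rot: [-1.571, -0.001, 0.003]
force: [0.5, -0.1, -4.7]
grip_width: 0.0161
```

```bash
python3 - <<'E'
from h import *
s=monitor.observe();print(s["position"],s["tool_rot"],s["force"],s["moment"],s["grip_width"])
g=get("scene"); np.save("s5.npy",g,allow_pickle=True); save(g,"s5.png",(330,150,450,240),6)
E
```

```text
[0.58826325 0.00859094 0.10098041] [-1.57050786e+00 -7.18193978e-04  3.41168028e-03] [ 0.48737512 -0.07819679 -4.73424618] [-0.1686216   0.0177955   0.04573429] 0.016097428636231717
```

View pics/s5.png

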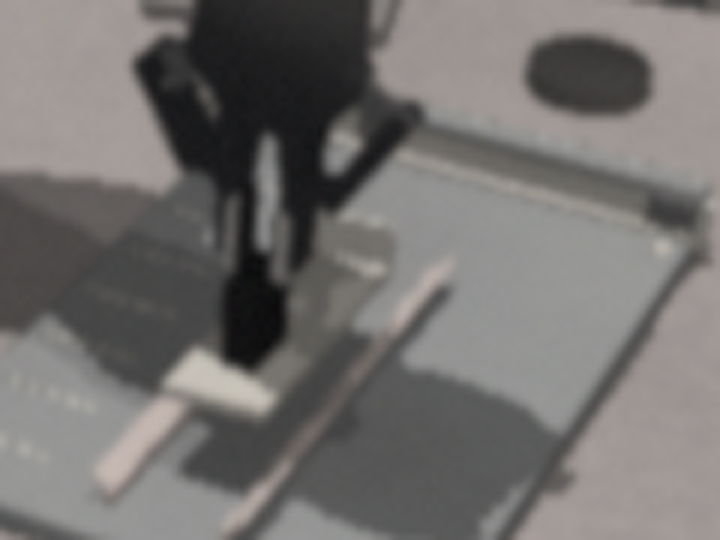

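>>> drive_tool --steps '[0, -2, 0, -5, 0, 0, 0, 0, -8, 0, 0, 0, 0, -8, 0, 0, 0, 0, -4, 0, 0, 0, 0, 0, 0]'

```text
clock: 7.12
position: [0.5852, 0.0071, 0.0741]
tool_rot: [-1.571, 0.002, 0.001]
force: [-0.4, -0.3, -4.8]
grip_width: 0.016
```

>>> drive_tool --steps '[0, 0, 0, -2, 0, 0, 0, 0, -2, 0, 0, 0, 0, -1, 0, 0, 0, 0, 0, 0, 0, 0, 0, 0, 0]'

```text
clock: 7.53
position: [0.586, 0.0073, 0.0706]
tool_rot: [-1.571, -0.0, 0.001]
force: [0.1, -0.2, -4.5]
grip_width: 0.0158
```

>>> drive_tool --steps '[0, 0, 0, -2, 0, 0, 0, 0, -1, 0, 0, 0, 0, -1, 0, 0, 0, 0, 0, 0, 0, 0, 0, 0, 0]'

```text
clock: 7.95
position: [0.5859, 0.0074, 0.0664]
tool_rot: [-1.571, 0.0, 0.002]
force: [0.2, 0.3, -5.1]
grip_width: 0.016
```

>>> drive_tool --steps '[0, 0, 0, -1, 0, 0, 0, 0, -1, 0, 0, 0, 0, -1, 0, 0, 0, 0, 0, 0, 0, 0, 0, 0, 0]'

```text
clock: 8.37
position: [0.586, 0.0071, 0.0636]
tool_rot: [-1.571, -0.0, 0.001]
force: [-0.2, -2.9, -0.7]
grip_width: 0.0163
```

```bash
python3 - <<'E'
from h import *
s=monitor.observe();print(s["position"],s["tool_rot"],s["force"],s["moment"],s["grip_width"])
g=get("scene"); np.save("s6.npy",g,allow_pickle=True); save(g,"s6.png",(330,150,450,240),6)
E
```

```text
[0.58602479 0.00711865 0.06358093] [-1.57095261e+00 -2.12655412e-04  1.31545001e-03] [-0.19575517 -2.93848186 -0.67636171] [-0.4618253   0.05098844 -0.00536966] 0.016279267881290825
```

View pics/s6.png

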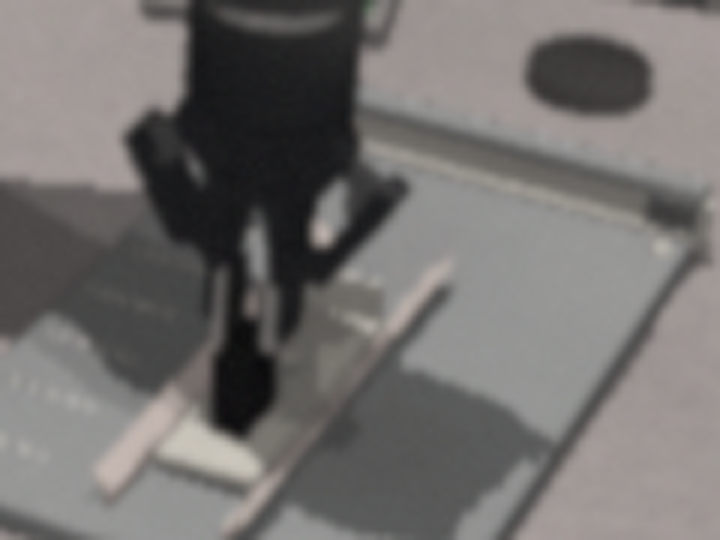

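The plate sits between the rails, rear edge touching the floor (4 N taken up). Releasing, then rising to go behind the handle.

>>> drive_tool --steps '[24, 0, 0, 0, 0, 30, 0, 0, 0, 0, 40, 0, 0, 0, 0, 50, 0, 0, 0, 0, 50, 0, 0, 0, 0]'

```text
clock: 8.83
position: [0.5859, 0.0075, 0.0635]
tool_rot: [-1.571, -0.0, 0.002]
force: [-0.9, 0.0, -0.2]
grip_width: 0.0497
```

>>> drive_tool --steps '[50, 0, 0, 20, 0, 50, 0, 0, 25, 0, 50, 0, 0, 25, 0, 50, 0, 0, 0, 0, 50, 0, 0, 0, 0]'

```text
clock: 9.25
position: [0.5866, 0.0075, 0.1346]
tool_rot: [-1.57, -0.002, 0.002]
force: [-0.3, -0.6, -1.0]
grip_width: 0.0498
```

```bash
python3 - <<'E'
from h import *
s=monitor.observe();print(s["position"],s["tool_rot"],s["force"],s["moment"],s["grip_width"])
g=get("scene"); np.save("s7.npy",g,allow_pickle=True); save(g,"s7.png",(330,150,450,240),6)
for n,P in dict(slotmid=[.586,.0705,.018],handletop=[.586,.0006,.068],holeExp=[.586,.0506,.026]).items(): print(n,((proj(g,P)-[330,150])*6).round(0))
E
```

```text
[0.58658412 0.00750989 0.13459337] [-1.57029421 -0.00231875  0.00164349] [-0.28042641 -0.62128667 -0.96973427] [0.0700648  0.02475653 0.00981433] 0.049766728002670256
slotmid [294. 360.]
handletop [240. 345.]
holeExp [279. 366.]
```

View pics/s7.png

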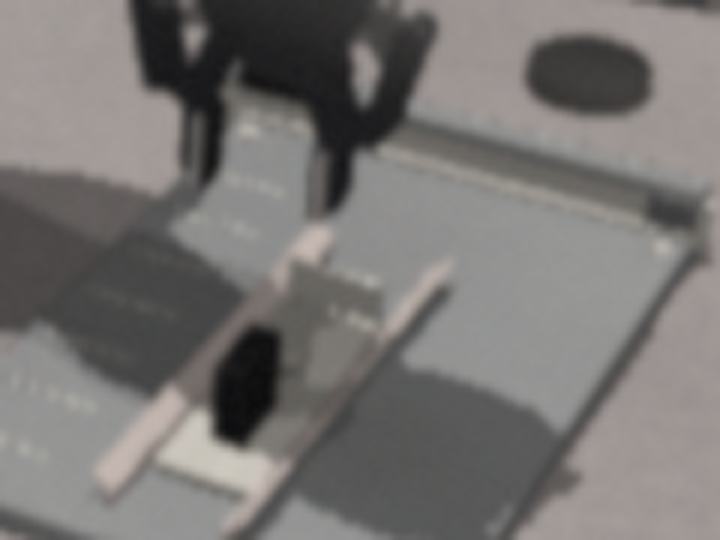

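The stop lies in the channel: handle top at crop (245,345), as predicted. Now bring the closed fingers behind the handle and nudge.

>>> drive_tool --steps '[0, 0, -20, 0, 0, 0, 0, -20, 0, 0, 0, 0, -14, 0, 0, 0, 0, 0, -10, 0, 0, 0, 0, 0, 0]' --grip_force 20

```text
clock: 9.72
position: [0.5849, -0.0472, 0.1215]
tool_rot: [-1.571, 0.003, 0.0]
force: [-0.3, 0.1, -0.4]
grip_width: 0.0
```

>>> drive_tool --steps '[0, 0, 0, -20, 0, 0, 0, 0, -20, 0, 0, 0, 0, -20, 0, 0, 0, 0, -11, 0, 0, 0, 0, 0, 0]'

```text
clock: 10.13
position: [0.5845, -0.0458, 0.0501]
tool_rot: [-1.571, 0.004, 0.002]
force: [-0.4, -0.0, 0.2]
grip_width: -0.0001
```

>>> drive_tool --steps '[0, 0, 3, 0, 0, 0, 0, 3, 0, 0, 0, 0, 3, 0, 0, 0, 0, 0, 0, 0, 0, 0, 0, 0, 0]'

```text
clock: 10.55
position: [0.5863, -0.0372, 0.0531]
tool_rot: [-1.571, -0.001, 0.002]
force: [0.3, 0.4, -0.7]
grip_width: -0.0002
```

>>> drive_tool --steps '[0, 0, 1.5, 0, 0, 0, 0, 1.5, 0, 0, 0, 0, 1.5, 0, 0, 0, 0, 0, 0, 0, 0, 0, 0, 0, 0]'

```text
clock: 10.97
position: [0.5859, -0.0331, 0.0525]
tool_rot: [-1.571, 0.0, 0.002]
force: [-0.1, -0.1, 0.4]
grip_width: -0.0001
```

>>> drive_tool --steps '[0, 0, 1, 0, 0, 0, 0, 1, 0, 0, 0, 0, 1, 0, 0, 0, 0, 0, 0, 0, 0, 0, 0, 0, 0]'

```text
clock: 11.38
position: [0.5859, -0.0303, 0.0525]
tool_rot: [-1.571, 0.0, 0.001]
force: [-0.5, -2.2, -1.0]
grip_width: -0.0001
```

>>> drive_tool --steps '[0, 0, 1, 0, 0, 0, 0, 1, 0, 0, 0, 0, 1, 0, 0, 0, 0, 0, 0, 0, 0, 0, 0, 0, 0]'

```text
clock: 11.8
position: [0.5859, -0.027, 0.0525]
tool_rot: [-1.571, 0.0, 0.002]
force: [0.5, -1.4, 1.8]
grip_width: 0.0
```

>>> drive_tool --steps '[0, 0, 1, 0, 0, 0, 0, 1, 0, 0, 0, 0, 1, 0, 0, 0, 0, 1, 0, 0, 0, 0, 0, 0, 0]'

```text
clock: 12.22
position: [0.5859, -0.0229, 0.0525]
tool_rot: [-1.571, -0.0, 0.002]
force: [-0.6, -2.2, 1.7]
grip_width: -0.0
```

>>> drive_tool --steps '[0, 0, 1, 0, 0, 0, 0, 1, 0, 0, 0, 0, 1, 0, 0, 0, 0, 0, 0, 0, 0, 0, 0, 0, 0]'

```text
clock: 12.63
position: [0.5859, -0.0198, 0.0525]
tool_rot: [-1.57, 0.0, 0.002]
force: [0.1, -1.5, 0.5]
grip_width: 0.0001
```

>>> drive_tool --steps '[0, 0, 1, 0, 0, 0, 0, 0, 0, 0, 0, 0, 1, 0, 0, 0, 0, 0, 0, 0, 0, 0, 0, 0, 0]'

```text
clock: 13.05
position: [0.5859, -0.0177, 0.0524]
tool_rot: [-1.57, 0.0, 0.002]
force: [-0.1, 0.6, 0.2]
grip_width: 0.0004
```

```bash
python3 - <<'E'
from h import *
g=get("scene"); np.save("s8.npy",g,allow_pickle=True)
h=np.load("s7.npy",allow_pickle=True).item()
A=[cv2.resize(x["frame"][170:240,350:412][:,:,::-1],None,fx=6,fy=6,interpolation=cv2.INTER_CUBIC) for x in (h,g)]
cv2.imwrite("pics/s8.png",np.hstack(A)); s=monitor.observe();print(s["position"],s["force"])
E
```

```text
[ 0.5858392  -0.01771682  0.05239443] [-0.22342863 -0.93908589  0.5594653 ]
```

View pics/s8.png

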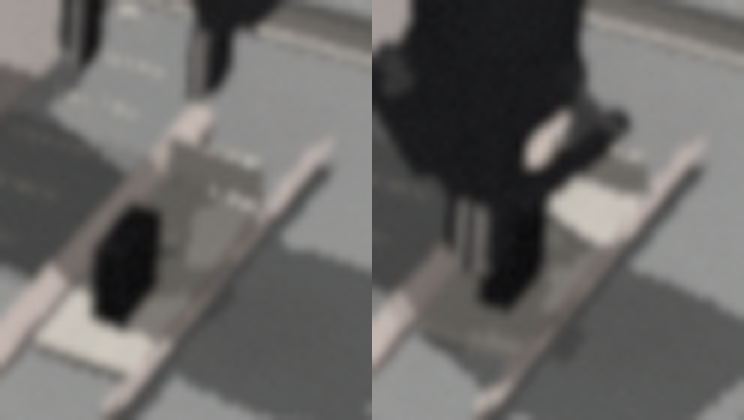

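The right panel shows the stop has advanced along the channel, with closed fingers behind the handle. Now 1 mm nudges until it meets the hard stop.

>>> drive_tool --steps '[0, 0, 1, 0, 0, 0, 0, 0, 0, 0, 0, 0, 0, 0, 0, 0, 0, 0, 0, 0, 0, 0, 0, 0, 0]'

```text
clock: 13.52
position: [0.5859, -0.0172, 0.0525]
tool_rot: [-1.571, 0.0, 0.002]
force: [0.2, 0.3, -0.8]
grip_width: -0.0001
```

>>> drive_tool --steps '[0, 0, 1, 0, 0, 0, 0, 0, 0, 0, 0, 0, 0, 0, 0, 0, 0, 0, 0, 0, 0, 0, 0, 0, 0]'

```text
clock: 13.93
position: [0.5859, -0.0162, 0.0525]
tool_rot: [-1.571, 0.0, 0.002]
force: [0.5, 0.1, 0.1]
grip_width: -0.0
```

>>> drive_tool --steps '[0, 0, 1, 0, 0, 0, 0, 0, 0, 0, 0, 0, 0, 0, 0, 0, 0, 0, 0, 0, 0, 0, 0, 0, 0]'

```text
clock: 14.35
position: [0.5859, -0.0152, 0.0525]
tool_rot: [-1.571, 0.0, 0.002]
force: [-0.4, -0.0, 0.4]
grip_width: -0.0001
```

>>> drive_tool --steps '[0, 0, 1, 0, 0, 0, 0, 0, 0, 0, 0, 0, 0, 0, 0, 0, 0, 0, 0, 0, 0, 0, 0, 0, 0]'

```text
clock: 14.77
position: [0.5859, -0.0142, 0.0525]
tool_rot: [-1.571, 0.0, 0.002]
force: [0.7, 0.9, 0.6]
grip_width: -0.0001
```

>>> drive_tool --steps '[0, 0, 1, 0, 0, 0, 0, 0, 0, 0, 0, 0, 0, 0, 0, 0, 0, 0, 0, 0, 0, 0, 0, 0, 0]'

```text
clock: 15.18
position: [0.5859, -0.0132, 0.0525]
tool_rot: [-1.571, 0.0, 0.001]
force: [0.7, 0.7, 0.5]
grip_width: 0.0001
```

```bash
python3 - <<'E'
from h import *
g=get("scene"); np.save("s9.npy",g,allow_pickle=True)
h=np.load("s8.npy",allow_pickle=True).item()
d=np.abs(h["frame"].astype(int)-g["frame"]).max(2)
s=monitor.observe();print(s["position"],s["force"],s["moment"])
# lip top edge / plate rear region differences between s8 and s9
print("lip zone diff",d[190:212,378:397].mean(),"rear plate zone",d[212:236,355:372].mean(),"ref",d[150:165,460:480].mean())
E
```

```text
[ 0.58592312 -0.01323188  0.05250685] [0.2364537  0.18608351 0.64226573] [ 0.0289877  -0.02928286 -0.00899925]
lip zone diff 5.990430622009569 rear plate zone 6.075980392156863 ref 0.8466666666666667
```

>>> drive_tool --steps '[0, 0, 1, 0, 0, 0, 0, 0, 0, 0, 0, 0, 0, 0, 0, 0, 0, 0, 0, 0, 0, 0, 0, 0, 0]'

```text
clock: 15.65
position: [0.5859, -0.0122, 0.0525]
tool_rot: [-1.571, 0.0, 0.002]
force: [0.0, -1.2, 0.1]
grip_width: 0.0002
```

>>> drive_tool --steps '[0, 0, 1, 0, 0, 0, 0, 0, 0, 0, 0, 0, 0, 0, 0, 0, 0, 0, 0, 0, 0, 0, 0, 0, 0]'

```text
clock: 16.07
position: [0.5859, -0.0113, 0.0525]
tool_rot: [-1.571, 0.0, 0.001]
force: [-0.5, -2.6, 0.1]
grip_width: 0.0001
```

```bash
python3 - <<'E'
from h import *
g=get("scene"); np.save("s10.npy",g,allow_pickle=True)
s=monitor.observe();print(s["position"],s["force"],s["moment"])
# upper edge of the lit lip and lower rear edge: intensity profiles along the channel direction, in the three frames
p0=[.586+.018,.031-.075,.024]
for k in("s7","s8","s9","s10"):
    f=np.load(k+".npy",allow_pickle=True).item(); gr=f["frame"].mean(2).astype(np.float32)
    out=[]
    for x in(.592,.598,.604):
        uv=np.array([proj(f,[x,y,.022])for y in np.arange(-.065,-.015,.003)],np.float32)+[0.4,1.2]
        out.append(cv2.remap(gr,uv[:,0].astype(np.float32),uv[:,1].astype(np.float32),cv2.INTER_LINEAR).ravel())
    print(k,np.mean(out,0).round(0).astype(int))
E
```

```text
[ 0.58590922 -0.01131607  0.05248332] [-0.3574049  -2.87847767 -0.43277005] [-0.63696063  0.07424914 -0.02386453]
s7 [147 148 148 148 147 144 136 127 127 146 169 187 195 197 197 197 195]
s8 [149 149 149 148 143 135 123 109  98  92  91  92  94  98 103 107 110]
s9 [149 149 149 149 149 147 142 134 121 108  97  93  94  98 103 108 113]
s10 [148 149 149 149 149 149 147 140 128 114 101  94  94  98 103 109 113]
```

>>> drive_tool --steps '[0, 0, 0.5, 0, 0, 0, 0, 0, 0, 0, 0, 0, 0, 0, 0, 0, 0, 0, 0, 0, 0, 0, 0, 0, 0]'

```text
clock: 16.53
position: [0.5859, -0.0107, 0.0525]
tool_rot: [-1.571, -0.0, 0.002]
force: [0.7, -3.0, 0.2]
grip_width: 0.0001
```

>>> drive_tool --steps '[0, 0, 0.5, 0, 0, 0, 0, 0, 0, 0, 0, 0, 0, 0, 0, 0, 0, 0, 0, 0, 0, 0, 0, 0, 0]'

```text
clock: 16.95
position: [0.5859, -0.0101, 0.0525]
tool_rot: [-1.571, -0.0, 0.002]
force: [0.5, -2.1, -0.0]
grip_width: -0.0001
```

>>> drive_tool --steps '[0, 0, 0.5, 0, 0, 0, 0, 0, 0, 0, 0, 0, 0.5, 0, 0, 0, 0, 0, 0, 0, 0, 0, 0, 0, 0]'

```text
clock: 17.37
position: [0.5859, -0.0091, 0.0525]
tool_rot: [-1.571, 0.0, 0.002]
force: [-0.2, -3.3, 1.5]
grip_width: 0.0001
```

>>> drive_tool --steps '[0, 0, 0.5, 0, 0, 0, 0, 0, 0, 0, 0, 0, 0.5, 0, 0, 0, 0, 0, 0, 0, 0, 0, 0, 0, 0]'

```text
clock: 17.78
position: [0.5859, -0.0089, 0.0525]
tool_rot: [-1.572, -0.0, 0.001]
force: [0.5, -6.9, 0.2]
grip_width: -0.0001
```

Force rose to 6.9 N with only 0.2 mm of travel: hard stop. Backing off and clearing the view to check.

>>> drive_tool --steps '[0, 0, -4, 0, 0, 0, 0, -6, 0, 0, 0, 0, -6, 15, 0, 0, 0, -10, 30, 0, 0, 0, -10, 40, 0]'

```text
clock: 18.2
position: [0.5844, -0.0444, 0.1365]
tool_rot: [-1.571, 0.004, 0.002]
force: [0.1, 0.1, 0.8]
grip_width: 0.0002
```

>>> drive_tool --steps '[0, 0, -30, 30, 0, 0, 0, -40, 0, 0, 0, 0, -40, 0, 0, 0, 0, -40, 0, 0, 0, 0, -40, 0, 0]'

```text
clock: 18.62
position: [0.5857, -0.2355, 0.1673]
tool_rot: [-1.57, -0.001, 0.002]
force: [1.4, 0.0, -0.5]
grip_width: -0.0001
```

>>> drive_tool --steps '[0, 0, -40, 0, 0, 0, 0, -40, 0, 0, 0, 0, -40, 0, 0, 0, 0, 0, 0, 0, 0, 0, 0, 0, 0]'

```text
clock: 19.03
position: [0.5846, -0.3565, 0.1665]
tool_rot: [-1.571, 0.001, -0.002]
force: [-0.7, 1.4, -0.1]
grip_width: -0.0001
```

```bash
python3 - <<'E'
from h import *
t=get("top"); g=get("scene"); np.save("t11.npy",t,allow_pickle=True); np.save("s11.npy",g,allow_pickle=True)
A=cv2.resize(g["frame"][165:240,340:425][:,:,::-1],None,fx=4.5,fy=4.5,interpolation=cv2.INTER_CUBIC)
B=cv2.resize(t["frame"][140:185,240:330][:,:,::-1],None,fx=4.5,fy=4.5,interpolation=cv2.INTER_CUBIC)
C=np.zeros((max(A.shape[0],B.shape[0]),A.shape[1]+B.shape[1],3),np.uint8);C[:A.shape[0],:A.shape[1]]=A;C[:B.shape[0],A.shape[1]:]=B
cv2.imwrite("pics/f.png",C);print(C.shape,A.shape, monitor.observe()["position"])
hy=.0705;x=.586
for z0,n in((.018,"flat"),):
    for nm,P in dict(rearL=[x-.025,hy-.095,.024],rearR=[x+.025,hy-.095,.024],lipTL=[x-.025,hy+.055,.046],lipTR=[x+.025,hy+.055,.046],hTop=[x,hy-.05,.068],hole=[x,hy,.024]).items():
        print(nm,((proj(g,P)-[340,165])*4.5).round(0),((proj(t,P)-[240,140])*4.5+[A.shape[1],0]).round(0))
E
```

```text
(338, 787, 3) (338, 382, 3) [ 0.58591119 -0.35303518  0.16662852]
rearL [ 76. 258.] [715. 137.]
rearR [150. 283.] [716.  65.]
lipTL [178. 116.] [485. 125.]
lipTR [248. 137.] [488.  52.]
hTop [149. 175.] [645.  82.]
hole [176. 195.] [573.  98.]
```

View pics/f.png

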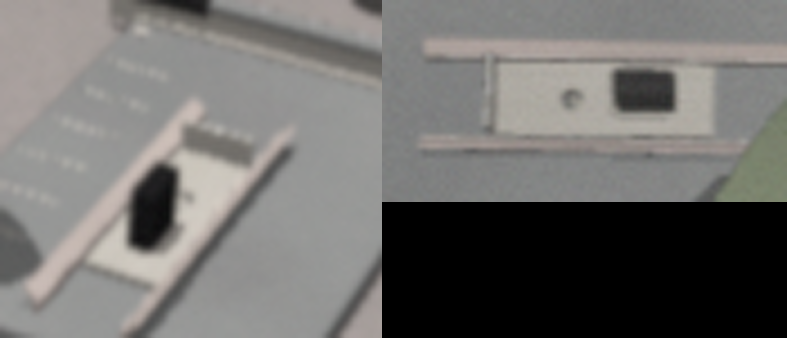

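The last view shows the following:
- **Position:** the hole is at top crop (572,98) against a predicted (573,98), with the pin glinting inside it. The lip faces the blade.
- **Flatness:** rear edge and lip top match the flat model within about 1–2 px. Against the picture from before the push, the lip top has dropped about 8 mm, which is what the tilt on the pin would give.

Handing in.

```bash
python3 -c "
from h import *
print(workorder.job_done())"
```

```text
the job is handed in; nothing more can be done
None
```

The back stop is fitted: I laid the large steel stop in the channel with its lip towards the blade and nudged it until the pin caught. I then let go, backed the arm clear and handed in at about 19 s of the 51 s.

**Checks that agreed:**
- The push met a hard stop at 6.9 N, the highest force I read while pushing. The hole was then about 1.6 mm past the slot's middle, which fits the 1.5 mm play around the pin.
- In the last pictures the hole sits on the predicted point, with what looks like the pin inside it. The plate outline matches the flat pose to about 1–2 pixels, and the lip top is about 8 mm lower than when the plate was resting tilted on the pin.
- The last force reading, with the arm about 0.35 m away, was only noise. No contact with the other things on the desk was seen or felt.

**Checks that disagreed or stayed unsure:**
- The gripper reached the handle about 7 mm off the planned point along it, and about 5 mm too high. It still held.
- The push force faded to about zero for some 6 mm midway before contact came back, and I did not find out why.
- My estimate of the pin's place from the first picture was about 2 mm off the final one.

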